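# Reset a bench drill's depth stop to a sample case

## Robot

A 6-joint arm with a two-finger parallel gripper is mounted at the origin on the work surface. World frame = base frame: x ahead of the robot, y to its left, z up, the work surface at z = 0. Lengths are in m, angles in degrees, forces in N, time in s.
With the tool pointing down it reaches from about 0.4 to 0.825 m from the base axis. Payload 7 kg.
Tool frame: the origin (TCP) lies at the very end of the fingers, on their centre line; the grasp point (between the pads) lies r.pinch_z behind it (r.pinch_z is the distance from the TCP to the grasp point, in m); z points along the fingers, y is the direction in which the jaws open and shut (so a half turn about z gives the same grasp; the last joint's range is limited). The gripper opens to 88 mm and grips with 3 to 60 N. Pads are 19 mm wide; open, the fingers measure 130 mm over their backs; the gripper's body (78 mm by 193 mm) begins 47 mm behind the grasp point.
Start: joints at [89.444, 20.546, 0.682, 0, -70.136, -16.507], TCP at [0.198, 0.645, 0.227] pointing down, gripper open.
Joint ranges: [-176.03, 176.03], [-82.01, 121.73], [-58.28, 71.71], [-173.87, 95.51], [-174.79, -0.11], [-173.66, 173.66]. Speed limits (degrees/s): [136.94, 136.94, 172.46, 180, 180, 180].

## Interface

Orientations are given as [roll, pitch, yaw] about the fixed x, y, z axes, in that order (R = Rz(yaw) Ry(pitch) Rx(roll)).
In Python, from plant import r gives the robot as it stands. The module is installed in compiled form; this text tells all that it offers.
- The arm moves only by the tool servo_tool, never from a script. Its argument "steps" is a list of rows, each a list of 5 numbers: the finger opening in cm, from 0 to 8.76, then the shift along the tool's x, y, z in cm, then the turn about the tool's z in degrees. In form: [[fingers, x, y, z, spin], ...]. A call has 1 to 8 rows; each row shifts and turns the commanded pose from where the row before left it, along the tool's axes as they then stand; what a row does not reach is not made up. A row lasts 1/8 s, in which the tool goes at most 62.5 mm and 10.7 degrees, less where a joint would pass 70% of its speed; a pose out of reach is approached as far as the arm can. A call with a gripper value outside its range is refused whole. The fingers move at their own pace and stop on an object; "squeeze" is the grip in N (left out, the last holds). Time passes only in rows, so rows that do not move let the fingers close. It gives the time, the measured TCP pose, the force and the opening at its end, in the units of the state.
- r.get_state(): the state, without advancing time (a new reading comes with each control period).
- r.capture(name): name is "scene" or "top"; returns the picture (420x560x3 uint8, red, green, blue); there is no depth.
- r.calibration(name): a dict with "K" (3x3 intrinsics, pixels), "dist_coeffs" ([k1, k2, p1, p2, k3] as OpenCV has them; the pictures are not rectified), "rvec" (rotation vector, rad) and "tvec" (3), from world to camera coordinates, as OpenCV has them. Camera axes: x right, y down, z forward; pixel columns grow to the right and rows downward; lengths in m; the calibration is good to about 2 mm. A picture is of the moment at which its call begins. calibration takes no time and is no camera call.
- r.close_job(): hands the job in, once; it reports no verdict.
The state is a dict: "time_s": time; "joints": joint angles; "qd": joint speeds; "joint_torque": joint torques, N m; "tcp_pos": TCP position; "eef_rot": TCP orientation; "contact_force": force on the tool from outside, world axes, zero at the start; "moment": the same for the moment, N m; "gripper_width": finger opening in m.
Only numpy, scipy, OpenCV 4.12 (cv2) and the standard library are available. Lean on these libraries where they do the work, as an engineer would, in place of code of your own. Each camera call takes 0.05 s, during which the arm holds its last target.

## Task

The drill is held down with its bit at the bottom of the sample hole, but its depth stop is still clamped at the old height. Swing the clamp lever up to free the stop rod, lower the rod until its foot gently rests on the aluminium case (never press on the case with more than 12 N), then swing the lever fully home again so that the stop is locked there, still touching the case.

Things in the scene. Friction and masses are not known exactly. Their poses are not given: they have to be found in the camera images.
- drill: Small grey bench drill, fixed. Origin: underside of its base below the spindle; z up. Base 150 (x) x 350 (y) x 25 mm, centred. Head, motor and column, 300 mm high, lie at y -225 to 35 mm, |x| up to 60. An arm along +y ends in the stop's split collar (36 x 50 x 30 mm, top at 148 mm), rod axis at x 0, y 105 mm. 10 mm rails on the base hold the case.
- stop_rod: Depth-stop rod: upright steel, 12 mm thick, sliding vertically in the collar, with a black round knob on top (22 mm wide, 16 high) and a slightly yielding nylon tip below. Origin: centre of its flat foot; 128 mm long in all. About 0.13 kg. Travel 66 mm; it meets the case before the end. Freed, it stays where left and slides down under about 2 N on the knob; clamped, it holds against 10 N.
- knob_top (a point): Centre of the top face of the stop rod's black knob, 128 mm above the foot.
- clamp_lever (a joint): Clamp lever's angle about its horizontal pinch bolt (along the drill's x), rad. 0 = home: level, pointing to the drill's +y, rod clamped. Grows as it swings up; rod free from about 0.4; stop at 1.1. Stiff: about 4 N at the grip point, up to about 6 N in the last 0.4 rad to home; stays where left. It swings 25 mm to the drill's +x of the rod axis.
- lever_pivot (a point): Point on the lever's axis of turning, in the plane in which the lever swings (drill frame: x = 25.5, y = 131, z = 133 mm).
- lever_grip (a point): Grip point of the lever: on the centre line of its black round grip, 12 mm thick, 68 mm from lever_pivot; the grip reaches from 45 to 89 mm from the pivot. It turns with the lever.
- case: The sample part: closed aluminium case with a lid, 44 (x) x 150 (y) mm and 24 to 34 mm high (it differs from model to model and is not told), lying loose between the rails on the drill's base, one end under the bit and the other under the stop rod. Origin: centre of its underside. Its top is flat. It weighs about 0.3 kg.
- bin: Bystander: open black bin, 100 x 150 x 50 mm. Origin: centre of its underside.
- chuck_key: Bystander: steel T-shaped chuck key, 80 mm long, 65 mm wide, 12 mm high, lying on the bench. Origin: middle of its underside.
- screwdriver: Bystander: screwdriver, 160 mm long, with a black handle, lying on the bench. Origin: middle of its underside.
- bottle: Bystander: pale blue closed bottle, 44 mm wide, 120 mm high. Origin: centre of its underside.
There are look-alikes about, which are no part of the job. Several things have the shape of the case; the one meant has the colours described above.

How it is judged (in metres and radians):
On the way, in this order (a step that is already met when the one before it is completed fails the run):
1. the clamp lever is swung up, freeing the rod (over 0.4 rad) (value of joint clamp_lever above 0.4 rad), for 0.1 s.
2. with the lever still up, the rod's foot rests on the case (contact force between stop_rod and case above 0.3 N and value of joint clamp_lever above 0.3 rad), for 0.2 s.
3. the lever is home again (under 0.1 rad) and the foot still touches the case (value of joint clamp_lever below 0.1 rad and contact force between stop_rod and case above 0.3 N), for 0.2 s.
At the end, for the whole second after the job is handed in: The clamp lever is fully home (under 0.1 rad), the foot of the stop rod still touches the case (contact force over 0.3 N), the rod is at rest and the case lies in its place between the rails (within 6 mm of its start) (all of step 3 and linear speed of stop_rod below 0.005 m/s and distance of case from where it was at the start of the episode below 0.006 m).
It fails at once if the stop rod presses on the case with more than 12 N (contact force between stop_rod and case above 12 N).
It fails at once if the case is lifted or shoved out of its place (over 10 mm) (distance of case from where it was at the start of the episode above 0.01 m).
It fails at once if a bystander is moved by more than 30 mm (distance of any of bin, chuck_key, screwdriver, bottle from where it was at the start of the episode above 0.03 m).
It also fails if it takes over 58 s, if anything falls off the work surface, if the arm or the gripper's body presses on something with over 40 N, if the wrist force passes 120 N, or if a joint passes its speed limit or range.

## Working session

There is one attempt and no reset: what is moved stays moved. The work goes in short steps, Python scripts to look and compute and a tool call to move; the robot and the scene stay as the last step left them, time stands still between calls to the robot, and variables do not carry over. Pictures are saved under pics/ and viewed, and the job is handed in when it is done.

Besides the shell and the picture viewer there is one more tool, called after "Emit:" as name(argument=value, ...) on one line, values as JSON. servo_tool: Moves the arm, as the interface text tells. Its arguments: {"type":"object","properties":{"steps":{"type":"array","items":{"type":"array","items":{"type":"number"}}},"squeeze":{"type":"number"}},"required":["steps"]}

```bash
mkdir -p pics; python3 - <<'E'
from plant import r
import cv2
for n in("scene","top"):
    im=r.capture(n); cv2.imwrite(f"pics/{n}0.png",im[:,:,::-1])
    c=r.calibration(n); print(n,{k:__import__('numpy').round(v,4).tolist() for k,v in c.items()})
print(r.get_state(), r.pinch_z)
E
```

```text
scene {'K': [[386.1126, 0.0, 282.3579], [0.0, 386.1126, 206.6661], [0.0, 0.0, 1.0]], 'dist_coeffs': [0.006, 0.0, 0.0, 0.0, 0.0], 'rvec': [0.8609, 2.675, -0.8832], 'tvec': [0.3363, -0.1711, 1.1059]}
top {'K': [[444.7024, 0.0, 286.579], [0.0, 444.7024, 209.2192], [0.0, 0.0, 1.0]], 'dist_coeffs': [-0.1225, 0.0, 0.0, 0.0, 0.0], 'rvec': [2.1118, -2.1449, 0.1921], 'tvec': [0.0893, 0.4814, 1.2348]}
{'time_s': 0.1, 'joints': array([ 8.94444936e+01,  2.05873238e+01,  6.39081303e-01, -1.74478002e-02,
       -7.01362318e+01, -1.65066321e+01]), 'qd': array([ 0.01051336, -0.10277488,  0.17333674,  0.02416976, -0.04355112,
       -0.06570039]), 'joint_torque': array([-1.90631086e-03, -5.84163952e+01,  2.93749523e+01,  7.01541200e+00,
        1.01791124e-02, -4.98076213e-05]), 'tcp_pos': array([0.19795313, 0.64486171, 0.22571781]), 'eef_rot': array([ 1.79914346e+02, -8.27660387e-03, -1.70680728e+01]), 'contact_force': array([-0.12167608, -0.09747221, -0.25565802]), 'moment': array([-0.02591818, -0.00239357, -0.02076828]), 'gripper_width': 0.08752135850378527} 0.0188
```

View pics/scene0.png

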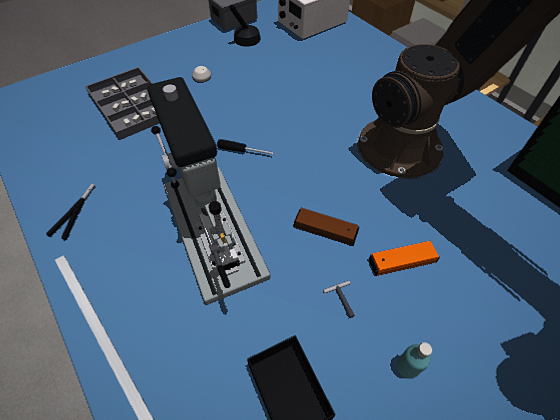

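View pics/top0.png

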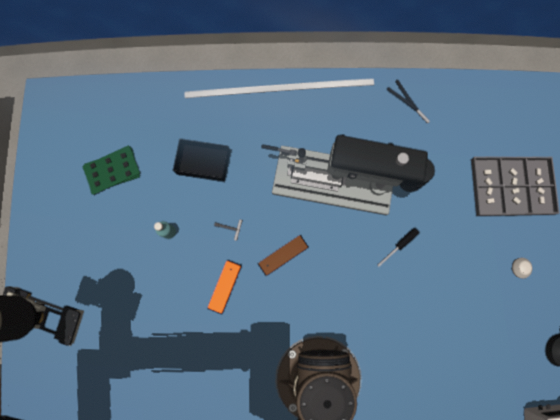

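```bash
python3 - <<'E'
import cv2
a=cv2.imread("pics/scene0.png")[70:320,140:290]; cv2.imwrite("pics/s0z.png",cv2.resize(a[110:250,20:140],None,fx=4.2,fy=4.2,interpolation=cv2.INTER_CUBIC))
b=cv2.imread("pics/top0.png")[125:220,255:435]; cv2.imwrite("pics/t0z.png",cv2.resize(b,None,fx=4.4,fy=4.4,interpolation=cv2.INTER_CUBIC))
E
```

```text
(no output)
```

View pics/s0z.png

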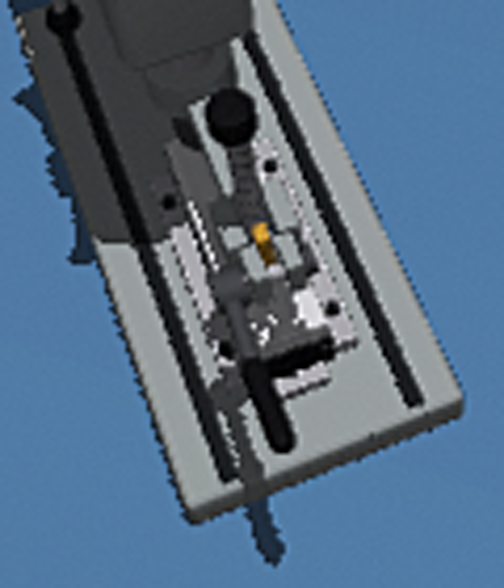

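View pics/t0z.png

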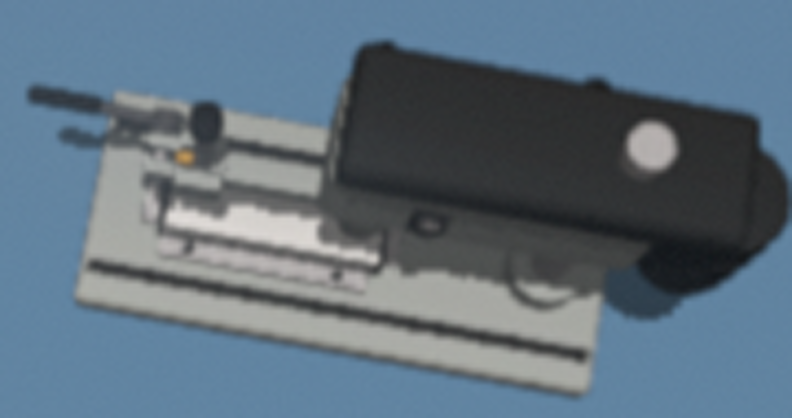

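```bash
cat > h.py <<'E'
import numpy as np, cv2
from plant import r
C={n:r.calibration(n) for n in("scene","top")}
def proj(n,P):
    c=C[n]; return cv2.projectPoints(np.atleast_2d(np.array(P,float)),np.array(c["rvec"],float),np.array(c["tvec"],float),np.array(c["K"],float),np.array(c["dist_coeffs"],float))[0][:,0]
def W(p,X):
    X=np.atleast_2d(X); c,s=np.cos(p[2]),np.sin(p[2]); 
    return np.c_[p[0]+c*X[:,0]-s*X[:,1],p[1]+s*X[:,0]+c*X[:,1],X[:,2]]
def zS(u,v): return (160+(u+.5)/4.2-.5,180+(v+.5)/4.2-.5)
def zT(u,v): return (255+(u+.5)/4.4-.5,125+(v+.5)/4.4-.5)
E
cat > fit.py <<'E'
from h import *
from scipy.optimize import least_squares
obs=[("scene",(.075,.175,.025),zS(187,512)),("scene",(-.075,.175,.025),zS(463,403)),
("top",(-.075,.175,.025),zT(76,298)),("top",(.075,.175,.025),zT(114,93)),("top",(-.075,-.175,.025),zT(587,392)),
]
def lev(a,R): return (.0255,.131+R*np.cos(a),.133+R*np.sin(a))
def res(p,full=False):
    o=obs+[("scene",(0,.105,p[3]-.008),zS(232,117)),("top",(0,.105,p[3]-.008),zT(206,122)),
     ("top",lev(0,.089),zT(28,94)),("scene",lev(0,.086),zS(281,442))]
    e=[proj(n,W(p,X))[0]-np.array(q) for n,X,q in o]
    return np.ravel(e)
best=None
for y0 in np.arange(0,6.3,.8):
    f=least_squares(res,[.2,.6,y0,.2],loss='soft_l1')
    if best is None or f.cost<best.cost: best=f
print(best.x,np.degrees(best.x[2]),best.cost); print(best.fun.reshape(-1,2).round(2))
p=best.x
for nm,X in dict(grip=lev(0,.068),piv=lev(0,0),knob=(0,.105,p[3]),collar=(0,.105,.148),origin=(0,0,0)).items(): print(nm,W(p,X).round(4))
np.save("p.npy",p)
E
python3 fit.py
```

```text
[ 0.57511289 -0.06086354  6.08113958  0.23148236] 348.4236327521141 3.7231257078650546
[[-0.36 -0.25]
 [ 0.57 -1.13]
 [-0.52  0.09]
 [ 0.44 -1.27]
 [ 0.74  0.49]
 [-0.24  0.16]
 [ 0.19 -0.27]
 [ 0.02 -0.06]
 [ 0.87  2.13]]
grip [[0.64  0.129 0.133]]
piv [[0.6264 0.0624 0.133 ]]
knob [[0.5962 0.042  0.2315]]
collar [[0.5962 0.042  0.148 ]]
origin [[ 0.5751 -0.0609  0.    ]]
```

Emit:
servo_tool(steps=[[8, 0, 0, 0, 10.5], [8, 0, 0, 0, 10.5], [8, 0, 0, 0, 10.5], [8, 0, 0, 0, 10.5], [8, 0, 0, 0, 10.5], [8, 0, 0, 0, 10.5], [8, 0, 0, 0, 10.5], [8, 0, 0, 0, 10.5]], squeeze=8)

```text
time_s: 1.1
tcp_pos: [0.198, 0.645, 0.226]
eef_rot: [180.0, -0.1, -101.4]
contact_force: [0.9, -0.3, 0.2]
gripper_width: 0.08
```

```bash
cat > ov.py <<'E'
from h import *
import sys
p=np.load("p.npy"); tag=sys.argv[1]; a=float(sys.argv[2]); k=float(sys.argv[3])
for n,(x0,y0,w,h) in dict(scene=(160,180,120,140),top=(255,125,180,95)).items():
    im=cv2.cvtColor(r.capture(n),cv2.COLOR_RGB2BGR); f=4.2
    z=cv2.resize(im[y0:y0+h,x0:x0+w],None,fx=f,fy=f,interpolation=cv2.INTER_CUBIC)
    if len(sys.argv)<5:
      def L(A,col):
        q=(proj(n,W(p,np.array(A)))-[x0,y0]+.5)*f
        cv2.polylines(z,[q.astype(np.int32)],False,col,1)
      L([(.075,.175,.025),(-.075,.175,.025),(-.075,-.175,.025),(.075,-.175,.025),(.075,.175,.025)],(0,255,0))
      L([(.0255,.131+R*np.cos(a),.133+R*np.sin(a)) for R in(0,.045,.089)],(0,0,255))
      L([(0,.105,.148),(0,.105,k)],(0,255,255))
      L([(.018,.08,.148),(.018,.13,.148),(-.018,.13,.148),(-.018,.08,.148),(.018,.08,.148)],(255,0,255))
    cv2.imwrite(f"pics/{tag}_{n}.png",z)
E
python3 ov.py a 0 .2315; python3 -c "
from h import *
s=r.get_state();print(s)"
```

```text
{'time_s': 1.2, 'joints': array([ 8.94468762e+01,  2.05697685e+01,  6.54813548e-01, -1.40375354e-02,
       -7.01340718e+01, -1.00636013e+02]), 'qd': array([-4.81695776e-03, -9.89972067e-02,  5.35880825e-02,  8.78926419e-03,
        4.18792709e-03,  1.01805215e+01]), 'joint_torque': array([ 3.38677826e-03, -5.82627761e+01,  2.92618847e+01,  6.93018615e+00,
       -8.97574914e-02, -2.21964352e+00]), 'tcp_pos': array([0.19794899, 0.64502678, 0.22604626]), 'eef_rot': array([ 1.79996078e+02, -5.06209175e-02, -1.01193911e+02]), 'contact_force': array([-0.32594958, -0.08934009, -0.4915514 ]), 'moment': array([ 0.12327361, -0.05480357,  0.01070007]), 'gripper_width': 0.0801732285957459}
```

View pics/a_scene.png

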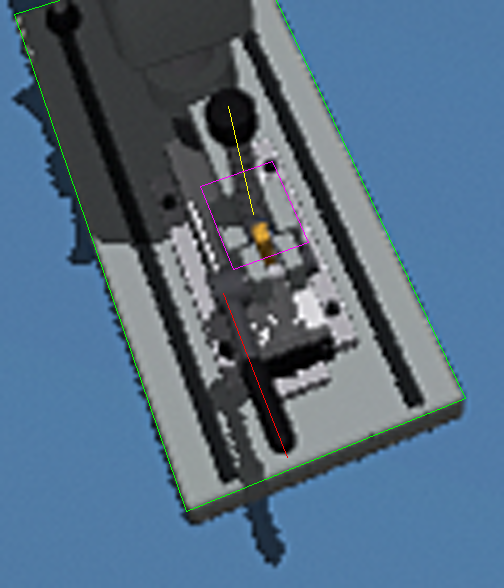

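View pics/a_top.png

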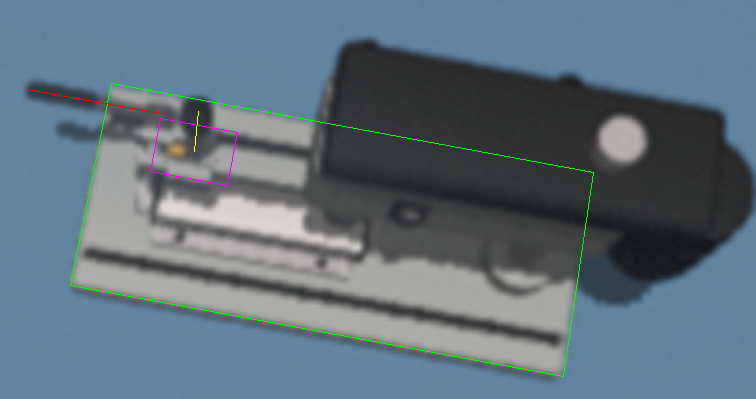

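```bash
python3 - <<'E'
import cv2
a=cv2.imread("pics/scene0.png")[225:300,190:260]; cv2.imwrite("pics/s0y.png",cv2.resize(a,None,fx=8,fy=8,interpolation=cv2.INTER_LANCZOS4))
b=cv2.imread("pics/top0.png")[135:185,255:335]; cv2.imwrite("pics/t0y.png",cv2.resize(cv2.convertScaleAbs(b,alpha=1.6),None,fx=8,fy=8,interpolation=cv2.INTER_LANCZOS4))
E
```

```text
(no output)
```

View pics/s0y.png

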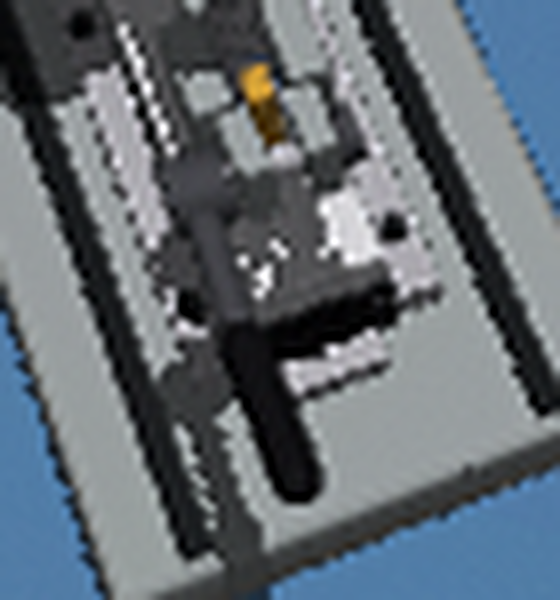

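View pics/t0y.png

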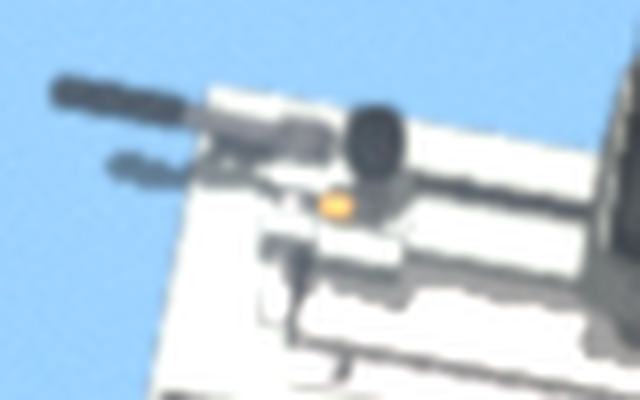

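```bash
cat >> h.py <<'E'
from scipy.optimize import least_squares
def tri(s,t):
    f=least_squares(lambda X:np.r_[proj("scene",X)[0]-s,proj("top",X)[0]-t],[.6,.1,.15]); return f.x,f.fun
def y8(o,u,v): return np.array([o[0]+(u+.5)/8-.5,o[1]+(v+.5)/8-.5])
E
python3 - <<'E'
from h import *
p=np.load("p.npy")
Winv=lambda X:(W((0,0,-p[2]),[X[0]-p[0],X[1]-p[1],X[2]])[0])
for nm,s,t in [("hub",(198,180),(308,138)),("gs",(238,333),(188,106)),("tip",(302,500),(52,90)),("mid",(270,416),(120,98))]:
    X,e=tri(y8((190,225),*s),y8((255,135),*t)); print(nm,X.round(4),e.round(2),"drill",Winv(X).round(4))
E
```

```text
hub [0.6227 0.0628 0.1395] [-0.34 -0.08 -0.31  0.39] drill [0.0218 0.1307 0.1395]
gs [0.6354 0.1035 0.1379] [-0.3  -0.07 -0.29  0.35] drill [0.0261 0.1731 0.1379]
tip [0.6441 0.1486 0.1365] [ 0.21  0.05  0.22 -0.25] drill [0.0255 0.219  0.1365]
mid [0.6397 0.1261 0.1369] [-0.07 -0.02 -0.07  0.08] drill [0.0258 0.1961 0.1369]
```

Emit:
servo_tool(steps=[[5, 0, 0, 0, 0.5], [5, 3, -3.8, 0, 0], [5, 3, -3.8, 0, 0], [5, 3, -3.8, 0, 0], [5, 3, -3.8, 0, 0], [5, 3, -3.8, 0, 0], [5, 3, -3.8, 0, 0], [5, 3, -3.8, 0, 0]])

```text
time_s: 2.2
tcp_pos: [0.4174, 0.3849, 0.2268]
eef_rot: [-180.0, 0.0, -101.4]
contact_force: [0.8, 0.4, -0.8]
gripper_width: 0.0501
```

Emit:
servo_tool(steps=[[5, 3, -3.8, 0, 0], [5, 3, -3.8, 0, 0], [5, 3, -3.8, 0, 0], [5, 3, -3.8, 0, 0], [5, 3, -3.8, 0, 0], [5, 3, -3.8, 0, 0], [5, 2.5, -3.5, 0, 0], [5, 0, 0, 0, 0]])

```text
time_s: 3.2
tcp_pos: [0.6345, 0.1303, 0.2257]
eef_rot: [180.0, -0.1, -101.6]
contact_force: [-0.2, -0.1, 0.1]
gripper_width: 0.05
```

```bash
cat > go.py <<'E'
from h import *
import sys
s=r.get_state(); tgt=np.array([float(v) for v in sys.argv[1:4]])
R=cv2.Rodrigues(np.zeros(3))[0]
from scipy.spatial.transform import Rotation as Ro
R=Ro.from_euler("xyz",s["eef_rot"],degrees=True).as_matrix()
print(s["time_s"],s["tcp_pos"].round(4),s["eef_rot"].round(2),"F",s["contact_force"].round(2),"w",round(s["gripper_width"],4),"delta tool cm",(R.T@(tgt-s["tcp_pos"])*100).round(2),"spin",round(s["eef_rot"][2]+101.6,2))
E
python3 go.py .64 .128 .115
```

```text
3.2 [0.6345 0.1303 0.2257] [ 1.7996e+02 -5.0000e-02 -1.0158e+02] F [-0.16 -0.08  0.1 ] w 0.05 delta tool cm [ 0.1  -0.59 11.07] spin 0.02
```

Emit:
servo_tool(steps=[[5, 0.1, -0.6, 2.5, 0], [5, 0, 0, 2.5, 0], [5, 0, 0, 2.5, 0], [5, 0, 0, 2.0, 0], [5, 0, 0, 1.5, 0], [5, 0, 0, 0, 0]])

```text
time_s: 3.95
tcp_pos: [0.638, 0.1306, 0.1155]
eef_rot: [179.9, -0.1, -101.5]
contact_force: [-0.1, 0.2, -0.1]
gripper_width: 0.0502
```

```bash
python3 ov.py b 0 .2315 1;python3 go.py .64 .128 .115
```

```text
4.05 [0.6392 0.1308 0.1172] [-1.7996e+02  1.0000e-02 -1.0150e+02] F [-0.46 -0.64 -0.05] w 0.0503 delta tool cm [ 0.26 -0.14  0.22] spin 0.1
```

View pics/b_scene.png

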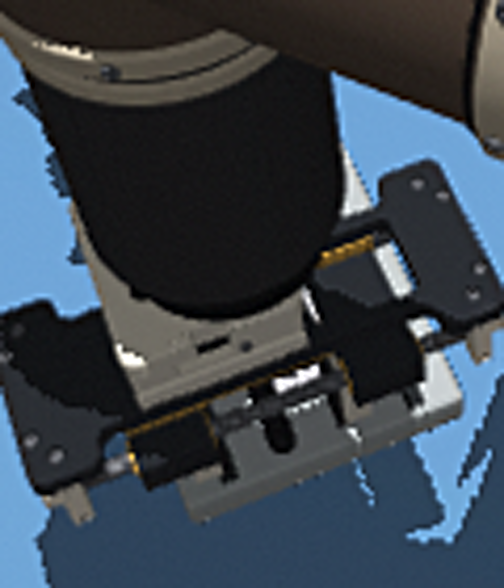

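View pics/b_top.png

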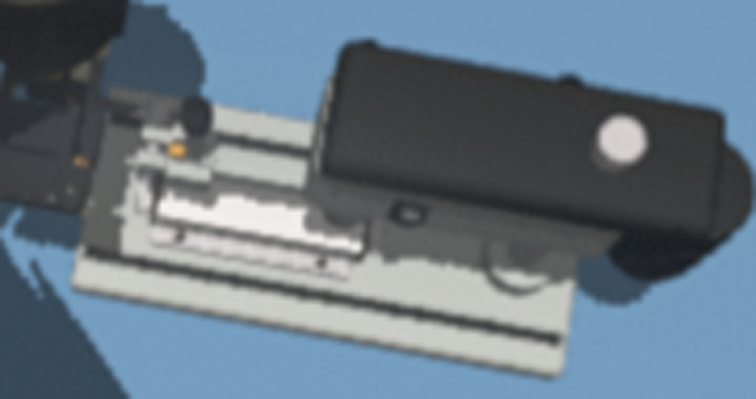

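Both pictures show the lever tip (scene crop 283,435) between the open fingers, about midway. Closing gently.

Emit:
servo_tool(steps=[[2.4, 0.2, 0, 0.1, 0], [0.6, 0, 0, 0, 0], [0.6, 0, 0, 0, 0], [0.6, 0, 0, 0, 0]], squeeze=5)

```text
time_s: 4.55
tcp_pos: [0.6385, 0.1285, 0.1157]
eef_rot: [-180.0, 0.0, -101.6]
contact_force: [0.8, 1.1, -0.5]
gripper_width: 0.0158
```

```bash
python3 go.py .64 .128 .115
```

```text
4.55 [0.6385 0.1285 0.1157] [-1.7999e+02  1.0000e-02 -1.0157e+02] F [ 0.78  1.11 -0.53] w 0.0158 delta tool cm [ 0.02 -0.16  0.07] spin 0.03
```

Emit:
servo_tool(steps=[[0.6, 0, 0, 0, 0], [0.6, 0, 0, 0, 0], [0.6, 0, 0, 0, 0]])

```text
time_s: 4.92
tcp_pos: [0.6386, 0.1285, 0.1157]
eef_rot: [-180.0, 0.0, -101.6]
contact_force: [1.1, -0.7, 0.9]
gripper_width: 0.0115
```

```bash
python3 go.py .64 .128 .115
```

```text
4.925 [0.6386 0.1285 0.1157] [-1.7998e+02  1.0000e-02 -1.0156e+02] F [ 1.07 -0.66  0.9 ] w 0.0115 delta tool cm [ 0.02 -0.14  0.07] spin 0.04
```

Emit:
servo_tool(steps=[[0.6, 0, 0, 0, 0], [0.6, 0.03, 0, -0.67, 0], [0.6, 0.1, 0, -0.66, 0], [0.6, 0.17, 0, -0.65, 0], [0.6, 0, 0, 0, 0]], squeeze=25)

```text
time_s: 5.55
tcp_pos: [0.6379, 0.1251, 0.1355]
eef_rot: [180.0, -0.0, -101.6]
contact_force: [2.7, -3.4, -2.6]
gripper_width: 0.0107
```

```bash
python3 go.py .64 .128 .115
```

```text
5.55 [0.6379 0.1251 0.1355] [ 1.8000e+02 -2.0000e-02 -1.0158e+02] F [ 2.7  -3.43 -2.59] w 0.0107 delta tool cm [-0.33 -0.15  2.05] spin 0.02
```

Emit:
servo_tool(steps=[[0.6, 0.23, 0, -0.63, 0], [0.6, 0.29, 0, -0.6, 0], [0.6, 0.35, 0, -0.57, 0], [0.6, 0.41, 0, -0.53, 0], [0.6, 0.46, 0, -0.49, 0], [0.6, 0.5, 0, -0.44, 0], [0.6, 0.27, 0, -0.2, 0], [0.6, 0, 0, 0, 0]])

```text
time_s: 6.55
tcp_pos: [0.6332, 0.102, 0.1695]
eef_rot: [-180.0, 0.1, -101.6]
contact_force: [5.4, 2.5, -5.6]
gripper_width: 0.0113
```

```bash
python3 go.py .64 .128 .115;python3 ov.py c 0.95 .2315 1
```

```text
6.55 [0.6332 0.102  0.1695] [-1.7997e+02  1.1000e-01 -1.0157e+02] F [ 5.42  2.52 -5.62] w 0.0113 delta tool cm [-2.67 -0.14  5.46] spin 0.03
```

View pics/c_scene.png

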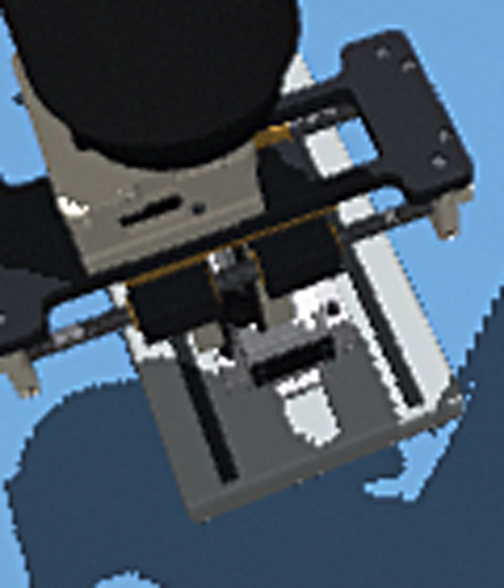

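View pics/c_top.png

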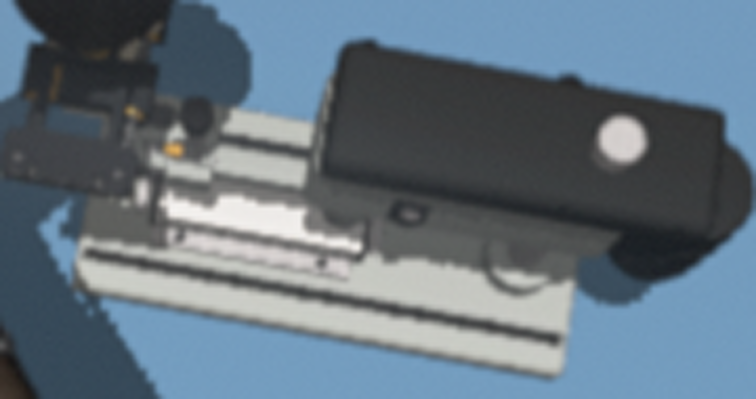

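Emit:
servo_tool(steps=[[4, 0, 0, 0, 0], [4, 0, 0, 0, 0], [4, 0, 0, -2.5, 0], [4, 0, 0, -2.5, 0], [4, 0, 0, -2.5, 0], [4, 0, 0, -2, 0], [0, 0, 0, 0, 0]])

```text
time_s: 7.52
tcp_pos: [0.6333, 0.1011, 0.2671]
eef_rot: [-179.8, 0.1, -101.6]
contact_force: [-0.1, -0.1, -0.0]
gripper_width: 0.0349
```

```bash
python3 go.py .596 .042 .245;python3 ov.py d 0.93 .2315
```

```text
7.525 [0.6333 0.1011 0.2671] [-1.7985e+02  9.0000e-02 -1.0156e+02] F [-0.13 -0.14 -0.04] w 0.0349 delta tool cm [6.54 2.48 2.19] spin 0.04
```

View pics/d_scene.png

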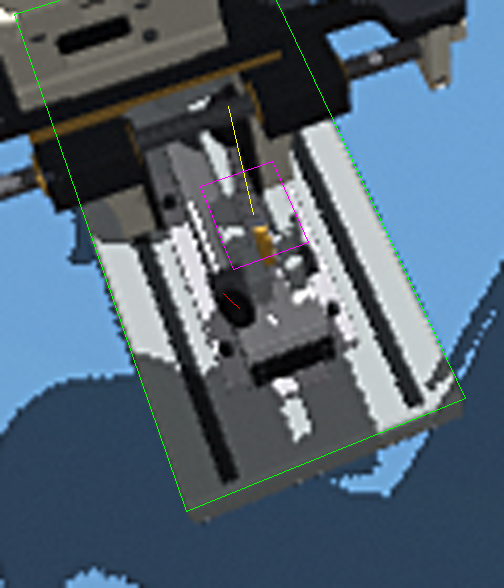

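View pics/d_top.png

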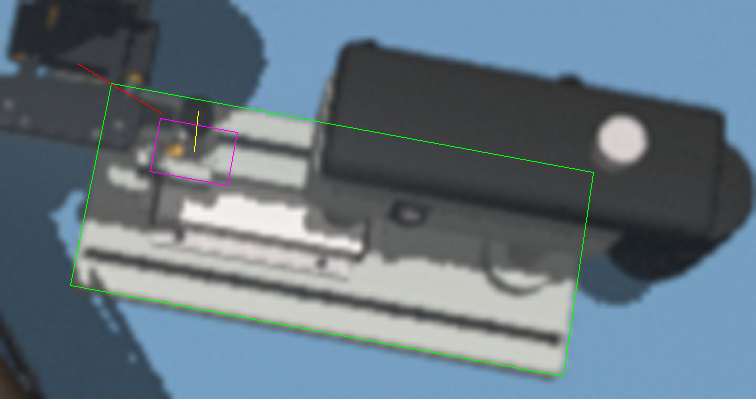

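Emit:
servo_tool(steps=[[0, 1.3, 0.5, 0, 0], [0, 1.3, 0.5, 0, 0], [0, 1.3, 0.5, 0, 0], [0, 1.3, 0.5, 0, 0], [0, 1.3, 0.5, 0, 0], [0, 0, 0, 1, 0], [0, 0, 0, 1, 0], [0, 0, 0, 0, 0]], squeeze=10)

```text
time_s: 8.62
tcp_pos: [0.5948, 0.0424, 0.2434]
eef_rot: [179.9, -0.1, -101.6]
contact_force: [-0.8, 0.0, 0.3]
gripper_width: 0.0004
```

```bash
python3 go.py .596 .042 .2315;python3 ov.py e 0.93 .2315 1; python3 -c "
from h import *
cv2.imwrite('pics/e_full.png',r.capture('scene')[:,:,::-1])"
```

```text
8.625 [0.5948 0.0424 0.2434] [ 1.7987e+02 -7.0000e-02 -1.0155e+02] F [-0.75  0.04  0.29] w 0.0004 delta tool cm [ 0.02 -0.13  1.19] spin 0.05
```

View pics/e_full.png

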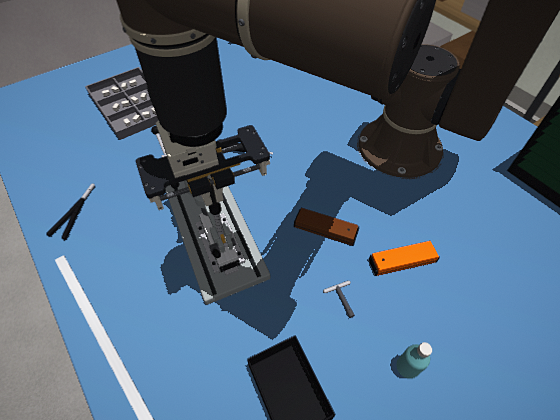

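View pics/e_top.png

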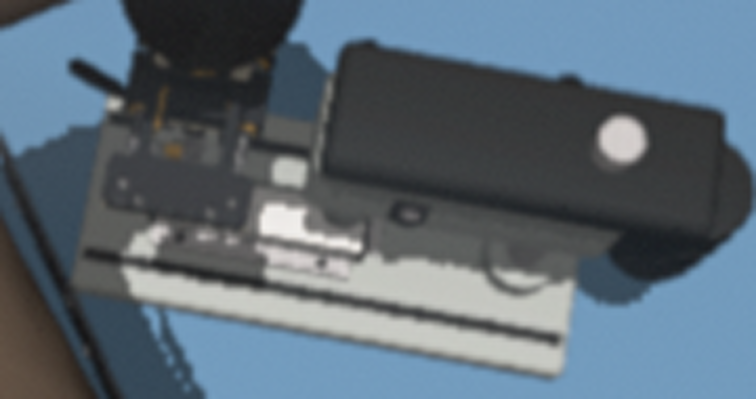

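Emit:
servo_tool(steps=[[0, 0, -0.1, 0.3, 0], [0, 0, 0, 0.3, 0], [0, 0, 0, 0.3, 0], [0, 0, 0, 0.3, 0], [0, 0, 0, 0.3, 0], [0, 0, 0, 0.3, 0]])

```text
time_s: 9.52
tcp_pos: [0.5962, 0.0421, 0.227]
eef_rot: [-180.0, 0.0, -101.6]
contact_force: [-1.0, 0.3, 1.5]
gripper_width: 0.0004
```

```bash
python3 go.py .596 .042 .2315
```

```text
9.525 [0.5962 0.0421 0.227 ] [-179.99    0.   -101.56] F [-1.04  0.33  1.48] w 0.0004 delta tool cm [ 0.01  0.02 -0.45] spin 0.04
```

Emit:
servo_tool(steps=[[0, 0, 0, 0.3, 0], [0, 0, 0, 0.3, 0], [0, 0, 0, 0.3, 0], [0, 0, 0, 0.3, 0], [0, 0, 0, 0.3, 0]])

```text
time_s: 10.15
tcp_pos: [0.5963, 0.0421, 0.2118]
eef_rot: [-180.0, -0.0, -101.6]
contact_force: [-0.2, -0.2, 1.6]
gripper_width: 0.0005
```

```bash
python3 go.py .596 .042 .19; python3 ov.py f 0.93 .213 1
```

```text
10.15 [0.5963 0.0421 0.2118] [-180.     -0.   -101.56] F [-0.2  -0.19  1.59] w 0.0005 delta tool cm [0.02 0.02 2.18] spin 0.04
```

View pics/f_scene.png

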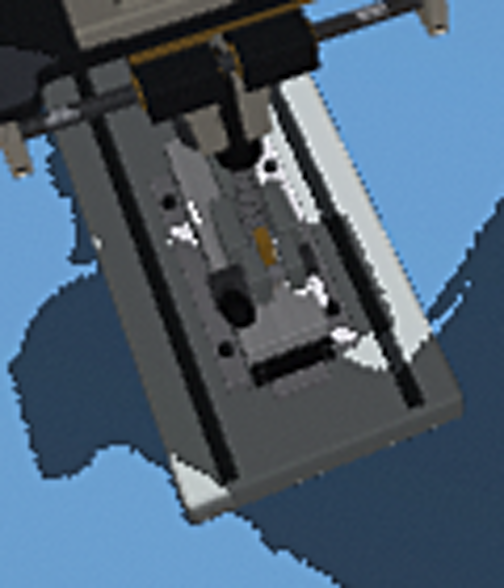

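Knob (scene crop 240,155) has moved down under the fingertips, lever still up at (237,300); push force is about 1.6 N, so the rod is sliding.

Emit:
servo_tool(steps=[[0, 0, 0, 0.3, 0], [0, 0, 0, 0.3, 0], [0, 0, 0, 0.3, 0], [0, 0, 0, 0.3, 0], [0, 0, 0, 0.2, 0], [0, 0, 0, 0.1, 0]])

```text
time_s: 11.0
tcp_pos: [0.5963, 0.0421, 0.1968]
eef_rot: [-180.0, -0.0, -101.6]
contact_force: [0.8, -0.1, 1.9]
gripper_width: 0.0005
```

Emit:
servo_tool(steps=[[0, 0, 0, 0.05, 0], [0, 0, 0, 0.05, 0], [0, 0, 0, 0.05, 0], [0, 0, 0, 0.05, 0]])

```text
time_s: 11.5
tcp_pos: [0.5963, 0.0421, 0.195]
eef_rot: [-180.0, 0.0, -101.6]
contact_force: [0.3, -0.8, 1.4]
gripper_width: 0.0005
```

Emit:
servo_tool(steps=[[0, 0, 0, 0.05, 0], [0, 0, 0, 0.05, 0], [0, 0, 0, 0.05, 0], [0, 0, 0, 0.05, 0], [0, 0, 0, 0.05, 0]])

```text
time_s: 12.12
tcp_pos: [0.5963, 0.0422, 0.1925]
eef_rot: [-180.0, 0.0, -101.6]
contact_force: [0.7, -0.1, 1.6]
gripper_width: 0.0007
```

Emit:
servo_tool(steps=[[0, 0, 0, 0.04, 0], [0, 0, 0, 0.04, 0], [0, 0, 0, 0.04, 0]])

```text
time_s: 12.5
tcp_pos: [0.5963, 0.0421, 0.1913]
eef_rot: [-180.0, 0.0, -101.6]
contact_force: [1.1, 0.6, 1.5]
gripper_width: 0.0004
```

Emit:
servo_tool(steps=[[0, 0, 0, 0.04, 0], [0, 0, 0, 0.04, 0]])

```text
time_s: 12.75
tcp_pos: [0.5963, 0.0421, 0.1904]
eef_rot: [-180.0, -0.0, -101.6]
contact_force: [1.3, -0.2, 2.2]
gripper_width: 0.0004
```

Emit:
servo_tool(steps=[[0, 0, 0, 0.04, 0], [0, 0, 0, 0.04, 0]])

```text
time_s: 13.0
tcp_pos: [0.5963, 0.0421, 0.1896]
eef_rot: [-180.0, -0.0, -101.6]
contact_force: [0.3, 1.1, 2.3]
gripper_width: 0.0005
```

Emit:
servo_tool(steps=[[0, 0, 0, 0.04, 0], [0, 0, 0, 0.04, 0]])

```text
time_s: 13.25
tcp_pos: [0.5963, 0.0421, 0.1888]
eef_rot: [-180.0, -0.0, -101.6]
contact_force: [1.5, -0.0, 1.5]
gripper_width: 0.0006
```

Emit:
servo_tool(steps=[[0, 0, 0, 0.04, 0], [0, 0, 0, 0.04, 0]])

```text
time_s: 13.5
tcp_pos: [0.5963, 0.0421, 0.1881]
eef_rot: [-180.0, 0.0, -101.6]
contact_force: [1.2, 0.6, 1.2]
gripper_width: 0.0006
```

Emit:
servo_tool(steps=[[0, 0, 0, 0.04, 0], [0, 0, 0, 0.04, 0]])

```text
time_s: 13.75
tcp_pos: [0.5962, 0.0421, 0.1872]
eef_rot: [180.0, -0.0, -101.6]
contact_force: [0.9, -0.7, 1.6]
gripper_width: 0.0001
```

Emit:
servo_tool(steps=[[0, 0, 0, 0.04, 0], [0, 0, 0, 0.04, 0]])

```text
time_s: 14.0
tcp_pos: [0.5963, 0.0421, 0.1865]
eef_rot: [-180.0, 0.0, -101.6]
contact_force: [1.9, -0.6, 2.1]
gripper_width: 0.0003
```

Emit:
servo_tool(steps=[[0, 0, 0, 0.04, 0], [0, 0, 0, 0.04, 0]])

```text
time_s: 14.25
tcp_pos: [0.5963, 0.0421, 0.1863]
eef_rot: [-180.0, 0.0, -101.6]
contact_force: [-1.0, 1.2, 7.6]
gripper_width: 0.0002
```

Emit:
servo_tool(steps=[[0, 0, 0, 0, 0], [0, 0, 0, 0, 0]])

```text
time_s: 14.5
tcp_pos: [0.5963, 0.0421, 0.1863]
eef_rot: [-180.0, 0.0, -101.6]
contact_force: [-0.9, 0.5, 6.2]
gripper_width: 0.0006
```

Emit:
servo_tool(steps=[[0, 0, 0, -0.1, 0], [0, 0, 0, -0.5, 0], [0, 0, 0, -1.5, 0], [0, 0, 0, -2.5, 0], [0, 0, 0, -2.5, 0], [0, 0, 0, -1.5, 0], [0, 0, 0, 0, 0]])

```text
time_s: 15.38
tcp_pos: [0.5967, 0.0422, 0.273]
eef_rot: [-179.9, 0.1, -101.6]
contact_force: [-0.7, 0.5, -1.0]
gripper_width: 0.0007
```

```bash
python3 go.py .6335 .102 .1695; python3 ov.py g 0.93 .186
```

```text
15.375 [0.5967 0.0422 0.273 ] [-1.7988e+02  7.0000e-02 -1.0157e+02] F [-0.72  0.47 -0.95] w 0.0007 delta tool cm [-6.58 -2.38 10.37] spin 0.03
```

View pics/g_scene.png

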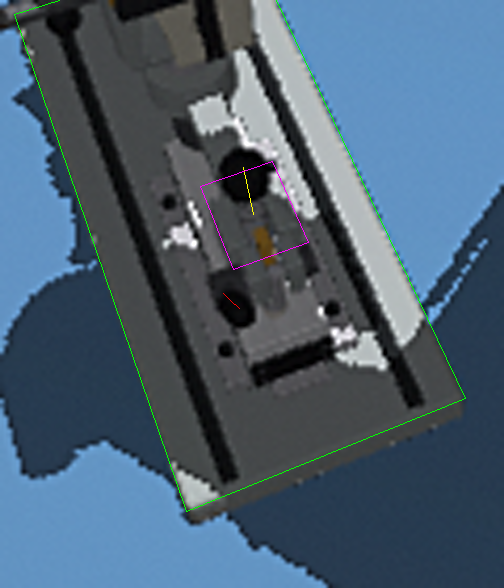

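Knob stays low (crop 245,172, matching 0.186 m), lever still up at (237,300). Back to the lever.

Emit:
servo_tool(steps=[[4, -2.2, -0.8, 0, 0], [4, -2.2, -0.8, 0, 0], [4, -2.2, -0.8, 0, 0], [4, 0, 0, 0, 0], [4, 0, 0, 2, 0], [4, 0, 0, 2, 0], [4, 0, 0, 2, 0], [4, 0, 0, 2, 0]])

```text
time_s: 16.48
tcp_pos: [0.633, 0.1023, 0.1908]
eef_rot: [180.0, -0.0, -101.5]
contact_force: [-0.1, -0.5, -0.0]
gripper_width: 0.0399
```

Emit:
servo_tool(steps=[[4, 0, 0, 1.5, 0], [4, 0, 0, 0.8, 0], [4, 0, 0, 0, 0]])

```text
time_s: 16.85
tcp_pos: [0.6329, 0.1019, 0.1683]
eef_rot: [180.0, -0.0, -101.6]
contact_force: [-0.5, 0.8, 0.6]
gripper_width: 0.0399
```

```bash
python3 go.py .6335 .102 .1695; python3 ov.py h 0.93 .186 1
```

```text
16.85 [0.6329 0.1019 0.1683] [ 1.7997e+02 -3.0000e-02 -1.0156e+02] F [-0.46  0.76  0.61] w 0.0399 delta tool cm [-0.02 -0.06 -0.12] spin 0.04
```

View pics/h_scene.png

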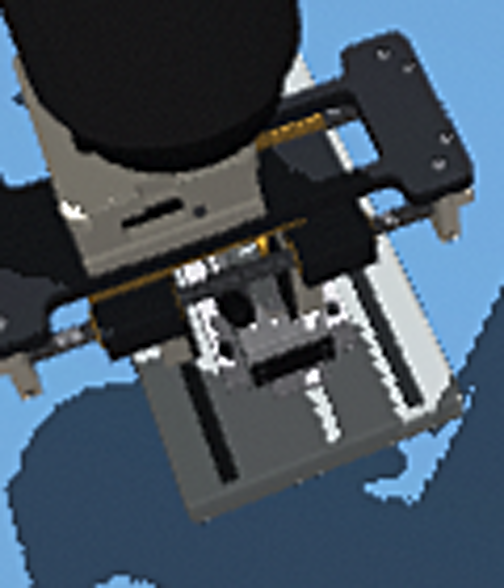

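The lever end (crop 237,305) sits between the open fingers. Closing.

Emit:
servo_tool(steps=[[0.6, 0, 0, 0, 0], [0.6, 0, 0, 0, 0], [0.6, 0, 0, 0, 0], [0.6, 0, 0, 0, 0], [0.6, 0, 0, 0, 0]], squeeze=5)

```text
time_s: 17.58
tcp_pos: [0.6333, 0.1019, 0.1689]
eef_rot: [-180.0, 0.0, -101.6]
contact_force: [1.3, -0.8, 0.8]
gripper_width: 0.0118
```

```bash
python3 go.py .6386 .1285 .1157
```

```text
17.575 [0.6333 0.1019 0.1689] [-1.7996e+02  1.0000e-02 -1.0156e+02] F [ 1.31 -0.76  0.85] w 0.0118 delta tool cm [-2.71  0.02  5.32] spin 0.04
```

Emit:
servo_tool(steps=[[0.6, 0, 0, 0, 0], [0.6, -0.68, 0, 0.51, 0], [0.6, -0.46, 0, 0.49, 0], [0.6, -0.41, 0, 0.53, 0], [0.6, -0.35, 0, 0.57, 0], [0.6, -0.29, 0, 0.6, 0], [0.6, -0.23, 0, 0.63, 0], [0.6, 0, 0, 0, 0]], squeeze=25)

```text
time_s: 18.58
tcp_pos: [0.6382, 0.126, 0.1356]
eef_rot: [-180.0, 0.0, -101.5]
contact_force: [1.5, 1.3, 2.1]
gripper_width: 0.0108
```

```bash
python3 go.py .6386 .1285 .1157
```

```text
18.575 [0.6382 0.126  0.1356] [-1.7996e+02  1.0000e-02 -1.0154e+02] F [1.47 1.35 2.15] w 0.0108 delta tool cm [-0.25  0.01  1.99] spin 0.06
```

Emit:
servo_tool(steps=[[0.6, -0.17, 0, 0.65, 0], [0.6, -0.1, 0, 0.66, 0], [0.6, -0.03, 0, 0.65, 0], [0.6, 0, 0, 0.1, 0], [0.6, 0, 0, 0, 0]])

```text
time_s: 19.2
tcp_pos: [0.639, 0.1294, 0.1156]
eef_rot: [-179.9, 0.1, -101.5]
contact_force: [-0.8, 2.1, 5.6]
gripper_width: 0.0111
```

```bash
python3 go.py .6386 .1285 .1157
```

```text
19.2 [0.639  0.1294 0.1156] [-1.7993e+02  7.0000e-02 -1.0153e+02] F [-0.79  2.08  5.63] w 0.0111 delta tool cm [ 0.1   0.02 -0.01] spin 0.07
```

Emit:
servo_tool(steps=[[0.6, 0, 0, 0.1, 0], [0.6, 0, 0, 0.1, 0], [0.6, 0, 0, 0, 0]])

```text
time_s: 19.58
tcp_pos: [0.639, 0.1295, 0.1139]
eef_rot: [-179.9, 0.1, -101.5]
contact_force: [-1.0, 3.1, 6.9]
gripper_width: 0.011
```

```bash
python3 go.py .6386 .1285 .1157
```

```text
19.575 [0.639  0.1295 0.1139] [-1.7992e+02  8.0000e-02 -1.0153e+02] F [-0.98  3.09  6.86] w 0.011 delta tool cm [ 0.1   0.02 -0.18] spin 0.07
```

Emit:
servo_tool(steps=[[0.6, 0, 0, 0.1, 0], [0.6, 0, 0, 0.1, 0], [0.6, 0, 0, 0, 0]])

```text
time_s: 19.95
tcp_pos: [0.639, 0.1295, 0.1124]
eef_rot: [-179.9, 0.1, -101.5]
contact_force: [-3.5, 1.5, 10.9]
gripper_width: 0.0109
```

Emit:
servo_tool(steps=[[0.6, 0, 0, 0.1, 0], [0.6, 0, 0, 0.05, 0], [0.6, 0, 0, 0, 0]])

```text
time_s: 20.32
tcp_pos: [0.6392, 0.1294, 0.1121]
eef_rot: [-179.9, 0.1, -101.5]
contact_force: [-6.6, 1.5, 18.5]
gripper_width: 0.0106
```

Emit:
servo_tool(steps=[[0.6, 0, 0, -0.1, 0], [5, 0, 0, 0, 0], [5, 0, 0, 0, 0], [5, 0, 0, 0, 0], [5, 0, 0, -2, 0], [5, 0, 0, -3, 0], [5, 0, 0, -3, 0], [5, 0, 0, -3, 0]])

```text
time_s: 21.32
tcp_pos: [0.6382, 0.1284, 0.2207]
eef_rot: [180.0, -0.0, -101.6]
contact_force: [1.0, 0.4, 0.5]
gripper_width: 0.0501
```

Emit:
servo_tool(steps=[[5, -4, 0, -2, 0], [5, -5, 0, 0, 0], [5, -5, 0, 0, 0], [5, -5, 0, 0, 0], [5, -5, 0, 0, 0], [5, 0, 0, 0, 0]])

```text
time_s: 22.08
tcp_pos: [0.6861, 0.3671, 0.2376]
eef_rot: [179.9, -0.1, -101.4]
contact_force: [-0.7, -0.6, 0.5]
gripper_width: 0.05
```

```bash
python3 go.py .6386 .1285 .1157; python3 ov.py i 0.0 .186 1; python3 - <<'E'
from h import *
for n,(x0,y0,w,h) in dict(scene=(190,205,70,75),top=(255,135,80,50)).items():
    im=cv2.cvtColor(r.capture(n),cv2.COLOR_RGB2BGR)[y0:y0+h,x0:x0+w]
    cv2.imwrite(f"pics/j_{n}.png",cv2.resize(cv2.convertScaleAbs(im,alpha=1.6),None,fx=8,fy=8,interpolation=cv2.INTER_LANCZOS4))
E
```

```text
22.075 [0.6861 0.3671 0.2376] [ 1.7989e+02 -1.0000e-01 -1.0140e+02] F [-0.7  -0.59  0.49] w 0.05 delta tool cm [24.3  -0.08 12.23] spin 0.2
```

View pics/j_scene.png

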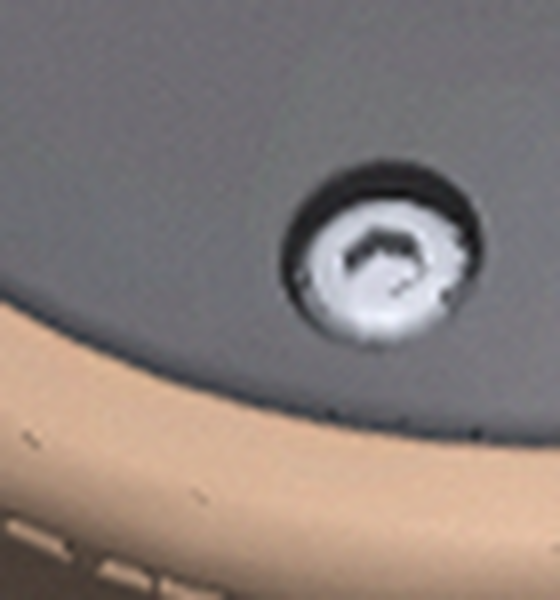

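View pics/j_top.png

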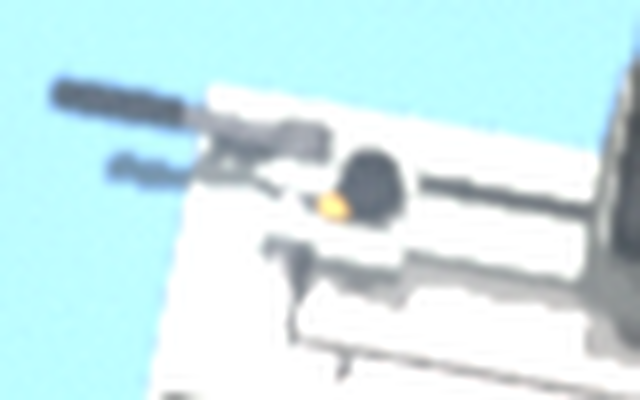

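The top view shows the lever as at the start (tip at crop 55,92) and the knob lower. The arm hides the scene view, so I clear it for one more check.

Emit:
servo_tool(steps=[[5, -1.5, 5, 0, 0], [5, -1.5, 5, 0, 0], [5, -1.5, 5, 0, 0], [5, -1.5, 5, 0, 0], [5, -1.5, 5, 0, 0], [5, -1.5, 5, 0, 0], [5, -1.5, 5, 0, 0], [5, 0, 0, 0, 0]])

```text
time_s: 23.28
tcp_pos: [0.3625, 0.5374, 0.2413]
eef_rot: [180.0, 0.1, -101.4]
contact_force: [-0.0, 0.1, -0.0]
gripper_width: 0.05
```

```bash
python3 ov.py k 0.0 .186 1; python3 ov.py kk 0.0 .186; python3 - <<'E'
from h import *
a=cv2.cvtColor(r.capture("top"),cv2.COLOR_RGB2BGR); print(r.get_state()["time_s"])
E
```

```text
23.525
```

View pics/k_scene.png

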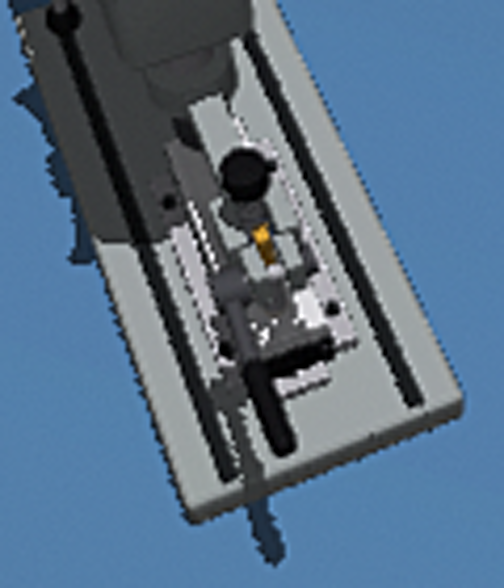

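```bash
python3 -c "
from plant import r
print(r.close_job()); print(r.get_state()['time_s'])"
```

```text
the job is handed in; nothing more can be done
None
the job is handed in; nothing more can be done
```

I freed the stop rod, lowered it onto the case and locked the clamp lever again, then handed the job in at about 23.5 s of the 58 s allowed.

- **Lever up:** I gripped the lever and swung it up to about 0.93 rad.
- **Rod down:** I pushed the knob down with closed fingers. The rod slid under about 1.5–2 N until the wrist force rose to 6–8 N, with the knob top at about 0.186 m. I held it there for about 0.25 s. Allowing for the sliding friction, that is roughly 4–6 N on the case.
- **Lever home:** I swung the lever down until it met its stop, with the wrist force rising to about 18 N, then released it and moved the arm clear.

**Last checks:** In both cameras the lever is back where it started, to within about 1 px. The knob stays at the lowered height and the case's marks have not moved. I noticed no bystander out of place, but I took no full picture at the end to check them.

**Not checked directly:** The force still on the case after locking cannot be measured. I inferred it from the press before locking and from the knob not visibly rising. The grip ended about 3.5 mm lower than where I first took hold of the lever, which I put down to slip in the pads, since the stop was clearly felt.

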